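Register a control module in a jig and hold its recessed reset button down

ROBOT

A 6-joint arm with a two-finger parallel gripper is mounted at the origin on a cart in front of the work surface, level with it; the furniture and walls round the work are solid. World frame = base frame: x ahead of the robot, y to its left, z up, the work surface at z = 0. Lengths are in mm, angles in degrees, forces in N, time in s.
With the tool pointing down it reaches from about 300 to 850 mm from the base axis. Payload 4.2 kg.
Tool frame: the origin (TCP) lies midway between the tips of the shut fingers; the grasp point (between the pads) lies 19 mm behind it; z points along the fingers, y is the line along which they close (so a half turn about z gives the same grasp; the last joint's range is limited). The gripper opens to 91 mm and grips with 3 to 60 N. Pads are 32 mm wide; open, the fingers measure 118 mm over their backs; the gripper's body (76 mm by 178 mm) begins 60 mm behind the grasp point.
Start: joints at [72.536, 18.312, 89.639, -0, 72.044, -1.146], TCP at [161.557, 551.854, 213.976] pointing down, gripper open.
Joint ranges: [-177.97, 177.97], [-48.28, 115.42], [12.27, 149.76], [-77.06, 257.06], [2.81, 150.46], [-146.56, 146.56]. Speed limits (degrees/s): [147.25, 147.25, 180, 180, 180, 180].

INTERFACE

Orientations are given as [roll, pitch, yaw] about the fixed x, y, z axes, in that order (R = Rz(yaw) Ry(pitch) Rx(roll)).
In Python, from workcell import env gives the robot as it stands.
- The arm moves only by the shell command python3 -m jog 'ROWS' [FORCE]. ROWS is a JSON object of lists of equal length, an entry for each row: "jaw": the finger opening in mm, from 0 to 91.2; "slide": the shift along the tool's x, y, z in units of 30 mm (1.0 is 30 mm), a list of three; "spin": the turn about the tool's z in units of 8 degrees (1.0 is 8 degrees). In form: {"jaw": [jaw, ...], "slide": [[dx, dy, dz], ...], "spin": [spin, ...]}. A call has 1 to 10 rows; each row shifts and turns the commanded pose from where the row before left it, along the tool's axes as they then stand; what a row does not reach is not made up. A row lasts 1/10 s, in which the tool goes at most 50 mm and 8.59 degrees, less where a joint would pass 70% of its speed; a pose out of reach is approached as far as the arm can. A call is refused whole if a number of a shift passes 1 or a number of a turn 1, either way. A call with a gripper value outside its range is refused whole. The fingers move at their own pace and stop on an object; FORCE is the grip in N (left out, the last holds). Time passes only in rows, so rows that do not move let the fingers close. It gives the time, the measured TCP pose, the force, the opening and the grip force at its end, in the units of the state.
- env.state(): the state, without advancing time (a new reading comes with each control period).
- env.grab_frame(name): name is "scene" or "top" or "wrist"; returns the picture (400x640x3 uint8, red, green, blue); there is no depth.
- env.camera_model(name): a dict with "fx", "fy", "cx", "cy" (pixels), "camera_from_world" (4x4, takes a point from world to camera coordinates). Camera axes: x right, y up, looking along -z (the intrinsics and any distortion apply to the point x, -y, -z); pixel columns grow to the right and rows downward; lengths in mm; the calibration is good to about 2 mm. A picture is of the moment at which its call begins: read the wrist's pose just before it. camera_model takes no time and is no camera call; for the wrist camera it gives the pose at the moment of the call.
- env.job_done(): hands the job in; it is judged then, once.
The state is a dict: "time_s": time; "qpos": joint angles; "qvel": joint speeds; "effort": joint torques, N m; "ee_pos": TCP position; "ee_rot": TCP orientation; "force": force on the tool from outside, world axes, zero at the start; "torque": the same for the moment, N m; "gripper_width": finger opening in mm; "gripper_force": force on a finger pad.
Only numpy, scipy, OpenCV 4.12 (cv2) and the standard library are available. Lean on these libraries where they do the work, as an engineer would, in place of code of your own. Each camera call takes 0.05 s, during which the arm holds its last target. There are 200 camera calls.

TASK

Slide the white control module along the blue jig bed, without lifting it off, until it sits flush against the far stop bar and the left stop pin. Then draw the orange-handled stylus out of its black stand, reach its tip through the round hole in the module's lid and press the recessed red reset button fully down. Finish like that, still gripping the stylus and holding the button fully down, with the module still against its stops and the other things on the desk left alone.

Things in the scene. Friction and masses are not known exactly. Their poses are not given: they have to be found in the camera images.
- jig: Fixed blue bed plate, 180 (x) x 190 (y) x 8 mm. Origin: centre of its underside; x away from the robot (yaw -0.05 to 0.4), y left. Steel stops stand 26 mm above the bed: far bar from x = 60 to 72 and y = -85 to 70 mm; left pin, 12 mm in diameter, at x = 30, y = 76 mm. A module flush on both has its origin at x = 30, y = 25, z = 8 mm here, axes parallel to the jig's.
- module: Loose white box with grey foot on the bed, 60 (x) x 90 (y) x 40 mm high, about 0.3 kg, upright sides. Origin: centre of its underside; x away from the robot, within 0.25 rad of the jig's x. Starts 30 to 75 mm short of the far bar, 30 to 60 mm short of the left pin. Black-ringed round hole in the lid at x = 8, y = -14 mm; black panel on the lid's +y half (look only).
- module_hole (a point): Centre of the hole's mouth, on the module's top face (40 mm above the module's underside). The hole is 16 mm in diameter and straight; the top of the unpressed button lies 20 mm below this point.
- reset_button (a joint): Travel of the red reset button (13.6 mm in diameter, at the bottom of the hole), straight down in m: 0 = up, 0.005 = fully down. Spring: about 1.4 N to start, 4.9 N fully down; it springs back when let go, and has a hard stop.
- stylus: Loose stylus standing tip-down in the stand, 60 g. Origin: its tip; z runs up its axis. Steel shaft 7 mm in diameter; dark collar 28 mm in diameter, 50 to 54 mm above the tip; square orange plastic handle, 16 x 16 mm, 54 to 104 mm above the tip, flats facing its x and y axes.
- stylus_grip (a point): Point on the stylus's axis 84 mm above its tip: where to grip the handle, across the flats, from above.
- stand: Fixed black block, 60 x 60 x 60 mm, with a 13 mm hole, 56 mm deep, in the middle of its top. Origin: centre of its underside. The stylus hangs in the hole, collar on the block's top, tip 10 mm above the desk, flats within 0.1 rad of the block's sides. Pull it straight up by more than 60 mm to free it.
- timer: White lab timer, 68 x 62 x 18 mm, between jig and stand; a bystander to leave alone. Origin: centre of its underside.
- vial: Small white vial with a black cap, 23 mm in diameter, 51 mm high, right of the stand; a bystander to leave alone. Origin: centre of its underside.
- relay_block: Small black block, 53 x 30 x 19 mm, left of the jig; a bystander to leave alone. Origin: centre of its underside.
- ptfe_tape: Brown roll of tape lying flat, 96 mm in diameter, 48 mm high, beyond the stand; a bystander to leave alone. Origin: centre of its underside.
- pen_blue: White and blue pen, 145 mm long, left of the jig near the desk's edge; a bystander to leave alone. Origin: centre of its underside.

How it is judged:
By the outcome, as a careful person would: the job done as asked, in the order asked, and still so for the second after the job is handed in, while the arm keeps its last pose, push and grip.
It also fails if it takes over 64 s, if anything falls off the work surface, if the arm or the gripper's body presses on something with over 40 N, if the wrist force passes 120 N, or if a joint passes its speed limit or range.

## Working session

There is one attempt and no reset: what is moved stays moved. The work goes in short steps, Python scripts to look and compute and a shell command to move; the robot and the scene stay as the last step left them, time stands still between calls to the robot, and variables do not carry over. Pictures are saved under pics/ and viewed, at most 10 in all, crops included, and the job is handed in when it is done.

```bash
ls; mkdir -p pics
python3 - <<'E'
from workcell import env
import cv2,numpy as np
for n in("scene","top"):
    im=env.grab_frame(n); cv2.imwrite(f"pics/{n}0.png",im[:,:,::-1])
    m=env.camera_model(n); print(n,{k:(np.round(v,3).tolist() if k!='x' else v) for k,v in m.items()})
print(env.state())
E
```

```text
pics
scene {'fx': 361.965, 'fy': 361.965, 'cx': 324.025, 'cy': 200.866, 'camera_from_world': [[-0.502, -0.865, -0.023, 371.528], [0.424, -0.269, 0.865, -230.622], [-0.754, 0.424, 0.502, -662.951], [0.0, 0.0, 0.0, 1.0]]}
top {'fx': 457.995, 'fy': 457.995, 'cx': 319.303, 'cy': 206.787, 'camera_from_world': [[-0.004, -1.0, -0.0, 124.482], [0.998, -0.004, 0.057, -511.517], [-0.057, 0.0, 0.998, -1353.605], [0.0, 0.0, 0.0, 1.0]]}
{'time_s': 0.1, 'qpos': array([ 7.25378150e+01,  1.83477085e+01,  8.96998005e+01, -6.38399262e-04,
        7.20439864e+01, -1.14616939e+00]), 'qvel': array([-0.05478471, -0.06858131, -0.09014261, -0.02445195, -0.07718557,
       -0.0828457 ]), 'effort': array([-2.21678038e-04, -4.13333130e+01, -2.32513994e+01,  7.29122409e-02,
        4.20729700e-02, -6.92009053e-05]), 'ee_pos': array([161.40588569, 551.40635857, 213.20445434]), 'ee_rot': array([-1.79908511e+02, -1.22332120e-03,  1.63684181e+02]), 'force': array([-0.03258412,  0.57692672, -0.55173341]), 'torque': array([0.03623647, 0.01001476, 0.00706109]), 'gripper_force': 0.0, 'gripper_width': 91.559096477199}
```

View pics/top0.png

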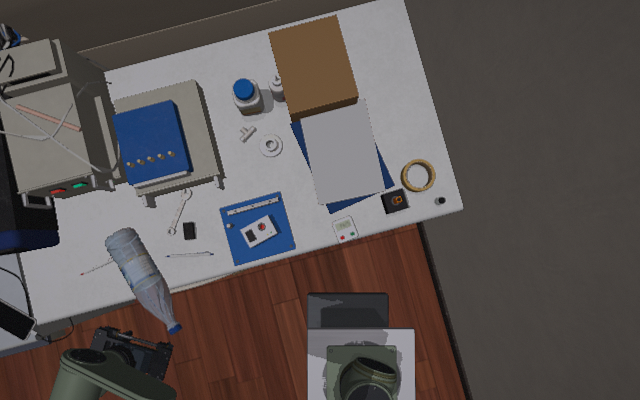

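View pics/scene0.png

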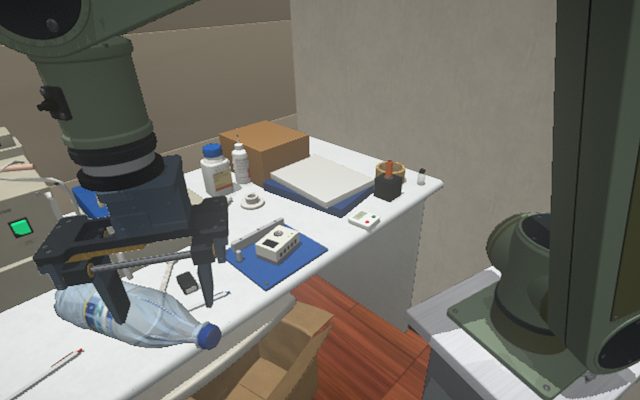

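The top view shows the jig at about (257,228), with the module on it at (259,231). The stand with the stylus is at (394,201), the timer at (345,228) and the vial at (440,200). The scene view agrees, with the arm at the left over a bottle. Next I'll get coarse positions.

```bash
cat > h.py <<'E'
from workcell import env
import cv2,numpy as np
def ray(m,uv,z):
    T=np.array(m["camera_from_world"]);R=T[:3,:3];c=-R.T@T[:3,3]
    uv=np.atleast_2d(np.float32(uv))
    D=m.get("dist",np.zeros(5))
    p=cv2.undistortPoints(uv[:,None],np.array([[m["fx"],0,m["cx"]],[0,m["fy"],m["cy"]],[0,0,1.]]),D)[:,0]
    d=np.c_[p[:,0],-p[:,1],-np.ones(len(p))]@R
    return c+d*((z-c[2])/d[:,2])[:,None]
def proj(m,P):
    q=np.atleast_2d(P)@np.array(m["camera_from_world"])[:3,:3].T+np.array(m["camera_from_world"])[:3,3]
    return np.c_[m["cx"]+m["fx"]*q[:,0]/-q[:,2],m["cy"]-m["fy"]*q[:,1]/-q[:,2]]
E
python3 - <<'E'
from h import *
m=env.camera_model("top"); print(m.keys(), env.camera_model("wrist"))
im=cv2.imread("pics/top0.png");h=cv2.cvtColor(im,cv2.COLOR_BGR2HSV)
k=cv2.inRange(h,(100,120,60),(125,255,255));k[:,:215]=0;k[:,300:]=0;k[:188]=0;k[270:]=0
c=max(cv2.findContours(k,0,2)[0],key=cv2.contourArea)
P=ray(m,cv2.convexHull(c)[:,0].astype(float),8)[:,:2]
r=cv2.minAreaRect(P.astype(np.float32));print("jig",r,cv2.boxPoints(r))
for n,uv,z in [("mod",(259,231),48),("hole",(262,227),48),("stand",(395,202),60),("sty",(398,201),114),("vial",(440,200),51),("timer",(345,229),18),("tape",(418,175),48)]: print(n,ray(m,uv,z)[0].round())
b=cv2.resize(im[160:280,200:460],None,fx=3,fy=3);cv2.imwrite("pics/c1.png",b)
E
```

```text
dict_keys(['fx', 'fy', 'cx', 'cy', 'camera_from_world']) {'fx': 359.474400799403, 'fy': 359.474400799403, 'cx': 316.78653642277544, 'cy': 201.88459698852273, 'camera_from_world': array([[ 2.80663339e-01,  9.59804990e-01, -1.57206323e-03,
        -5.73708197e+02],
       [-9.27956033e-01,  2.70930994e-01, -2.55917952e-01,
         3.11712447e+01],
       [-2.45205407e-01,  7.32855927e-02,  9.66697228e-01,
        -3.90530197e+02],
       [ 0.00000000e+00,  0.00000000e+00,  0.00000000e+00,
         1.00000000e+00]])}
jig ((448.76947021484375, 309.205810546875), (177.27731323242188, 187.58758544921875), 15.549003601074219) [[338.23227 375.8062 ]
 [388.51743 195.08403]
 [559.30664 242.60541]
 [509.0215  423.32758]]
mod [440. 298.  48.]
hole [452. 289.  48.]
stand [522. -96.  60.]
sty [522. -96. 114.]
vial [ 528. -229.   51.]
timer [445.  47.  18.]
tape [ 602. -166.   48.]
```

View pics/c1.png

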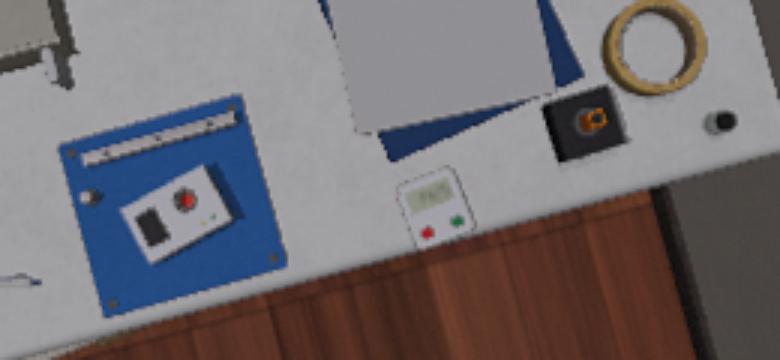

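The crop shows the module turned about 12° counter-clockwise from the jig, whose yaw is about 15.5°. The stylus is in the stand at crop (595,120). I'll move over the jig for a wrist view.

```bash
python3 -m jog '{"jaw":[60,60,60,60,60,60,60,60,60,60],"slide":[[-1,-0.55,0],[-1,-0.55,0],[-1,-0.55,0],[-1,-0.55,0],[-1,-0.55,0],[-1,-0.55,0],[-1,-0.55,0],[-1,-0.55,0],[-1,-0.55,0],[-1,-0.55,0]],"spin":[0,0,0,0,0,0,0,0,0,0]}' 40
python3 -m jog '{"jaw":[60,60,60,60,60,60],"slide":[[0,0,0],[0,0,0],[0,0,0],[0,0,0],[0,0,0],[0,0,0]],"spin":[-1,-1,-1,-1,0,0]}'
python3 - <<'E'
from h import *
s=env.state();m=env.camera_model("wrist");im=env.grab_frame("wrist")[:,:,::-1];cv2.imwrite("pics/w1.png",im)
np.save("w1.npy",m,allow_pickle=True);print(s["time_s"],s["ee_pos"],s["ee_rot"],s["qpos"])
E
```

```text
time_s: 1.1
ee_pos: [403.7, 308.0, 213.7]
ee_rot: [-180.0, -0.0, 163.7]
force: [0.1, 0.6, -0.7]
gripper_width: 59.9
gripper_force: 0.0
time_s: 1.7
ee_pos: [403.0, 309.1, 213.7]
ee_rot: [-180.0, -0.0, -164.5]
force: [0.1, -0.1, 0.3]
gripper_width: 59.8
gripper_force: 0.0
1.7 [402.96672902 309.12158506 213.7100611 ] [-1.79994256e+02 -3.02372965e-02 -1.64485025e+02] [ 3.61913509e+01  1.22877149e+01  9.81417605e+01  5.65712712e-03
  6.96008426e+01 -6.93255988e+01]
```

View pics/w1.png

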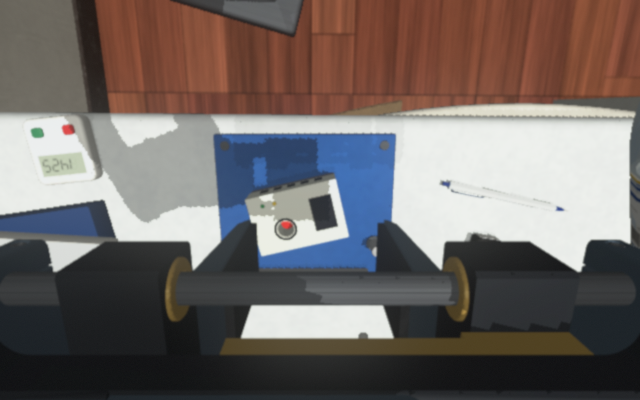

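In the wrist view, robot-side is up. The jig's front corners are near (217,135) and (395,135). The hole is at (286,228), and the module lid corners are at about (247,196), (335,177), (348,238) and (262,254). Now I'll measure these.

```bash
cat >> h.py <<'E'
def jigfit(m,im):
    h=cv2.cvtColor(im,cv2.COLOR_BGR2HSV)
    k=cv2.inRange(h,(100,120,40),(125,255,255))
    c=max(cv2.findContours(k,0,1)[0],key=cv2.contourArea)[:,0].astype(float)
    return k,c
E
python3 - <<'E'
from h import *
m=np.load("w1.npy",allow_pickle=True).item();im=cv2.imread("pics/w1.png")
k,c=jigfit(m,im)
def line(sel):
    P=ray(m,c[sel],8)[:,:2].astype(np.float32)
    vx,vy,x,y=cv2.fitLine(P,cv2.DIST_HUBER,0,.01,.01).ravel();return np.degrees(np.arctan2(vy,vx)),np.array([x,y]),len(P)
u,v=c.T
F=line((v<138)&(u>225)&(u<388)); L=line((u>390)&(v>145)&(v<225)); R=line((u<222)&(v>145)&(v<255))
print("front",F,"left",L,"right",R)
a=np.radians(R[0]%180);a=np.mean([L[0]%180,R[0]%180,(F[0]+90)%180]);print("yaw",a)
t=np.radians(a);ex=np.array([np.cos(t),np.sin(t)]);ey=np.array([-ex[1],ex[0]])
y=(L[1]@ey+R[1]@ey)/2;x=F[1]@ex+90;o=x*ex+y*ey;print("width",L[1]@ey-R[1]@ey,"jig o",o)
h=cv2.cvtColor(im,cv2.COLOR_BGR2HSV)
# lid: white + inside, hull in roi
roi=np.zeros(k.shape,np.uint8);cv2.rectangle(roi,(225,145),(372,262),255,-1)
w=cv2.inRange(h,(0,0,150),(180,70,255))&roi
cc=max(cv2.findContours(cv2.morphologyEx(w,3,np.ones((5,5))),0,1)[0],key=cv2.contourArea)[:,0].astype(float)
r=cv2.minAreaRect(ray(m,cc,48)[:,:2].astype(np.float32));print("lid",r,((r[0]-o)@ex,(r[0]-o)@ey))
red=cv2.inRange(h,(0,120,80),(8,255,255))&roi
print("red px",cv2.moments(red)["m10"]/cv2.moments(red)["m00"])
blk=cv2.inRange(h,(0,0,0),(180,255,80))&roi; blk[:,310:]=0
for q in cv2.findContours(blk,0,1)[0]:
    if len(q)>15: print(cv2.fitEllipse(q), (ray(m,cv2.fitEllipse(q)[0],48)[0,:2]-o)@np.c_[ex,ey])
for f in cc[[0]]: pass
print("corners jig", (ray(m,cv2.approxPolyDP(cv2.convexHull(cc.astype(np.float32)),5,True)[:,0],48)[:,:2]-o)@np.c_[ex,ey])
E
```

```text
front (np.float32(-74.46239), array([365.3038, 286.182 ], dtype=float32), 162) left (np.float32(16.007702), array([378.3963 , 383.61902], dtype=float32), 57) right (np.float32(15.444959), array([444.22296, 209.49402], dtype=float32), 83)
yaw 15.6634245
width 185.43102 jig o [452.61807 308.13934]
lid ((442.43896484375, 298.22772216796875), (61.276527404785156, 91.40769958496094), 28.932941436767578) (np.float64(-12.477096367638296), np.float64(-6.795331126383644))
red px 286.11475409836066
((241.60113525390625, 244.75387573242188), (34.19052505493164, 44.7320556640625), 11.88918685913086) [ 15.26673632 -62.64649861]
((263.427734375, 190.14321899414062), (3.62333345413208, 11.725823402404785), 80.70579528808594) [-40.7754857  -38.52873336]
((284.2818603515625, 185.40769958496094), (3.5620124340057373, 34.91806411743164), 76.97595977783203) [-45.38784124 -18.35206703]
((304.150634765625, 180.82769775390625), (3.7698071002960205, 10.28089427947998), 74.76564025878906) [-49.81883588   0.74158293]
corners jig [[-52.50259397  30.17869256]
 [  6.17216544  43.73643674]
 [ 26.3483601  -43.67505343]
 [-31.01943862 -55.80761882]]
```

Fit, in the jig frame: module at (-12, -7) with a relative yaw of 13°. The lid measures 61x91, which checks out. The tool is aligned with the jig, so I'll descend behind the module with the fingers 40 mm apart.

```bash
python3 -m jog '{"jaw":[40,40,40,40,40,40,40,40,40,40],"slide":[[0.6,-0.32,0],[0.55,-0.32,0],[0,0,1],[0,0,1],[0,0,1],[0,0,1],[0,0,1],[0,0,1],[0,0,0.46],[0,0,0]],"spin":[0,0,0,0,0,0,0,0,0,0]}' 40
python3 -m jog '{"jaw":[40,40,40,40,40,40,40,40,40,40],"slide":[[-0.2,0,0],[-0.2,0,0],[-0.2,0,0],[-0.2,0,0],[-0.2,0,0],[-0.2,0,0],[-0.2,0,0],[-0.2,0,0],[-0.2,0,0],[0,0,0]],"spin":[0,0,0,0,0,0,0,0,0,0]}'
```

```text
time_s: 2.75
ee_pos: [373.7, 280.5, 18.3]
ee_rot: [-179.9, -0.3, -164.4]
force: [-0.2, -0.2, 0.2]
gripper_width: 40.0
gripper_force: 0.0
time_s: 3.75
ee_pos: [428.2, 296.1, 20.2]
ee_rot: [-180.0, 0.1, -164.3]
force: [-1.3, -0.9, 0.4]
gripper_width: 39.9
gripper_force: 0.2
```

```bash
python3 -m jog '{"jaw":[40,40,40,40,40,40],"slide":[[-0.1,0,0],[-0.1,0,0],[-0.1,0,0],[-0.05,0,0],[0,0,0],[0,0,0]],"spin":[0,0,0,0,0,0]}'
python3 -m jog '{"jaw":[40,40,40,40],"slide":[[-0.05,0,0],[-0.05,0,0],[0,0,0],[0,0,0]],"spin":[0,0,0,0]}'
python3 - <<'E'
from h import *
im=env.grab_frame("top")[:,:,::-1];cv2.imwrite("pics/t2.png",im)
a=cv2.resize(im[170:280,200:320],None,fx=5,fy=5)
im=env.grab_frame("scene")[:,:,::-1];cv2.imwrite("pics/s2.png",im)
E
```

```text
time_s: 4.35
ee_pos: [434.0, 297.6, 20.0]
ee_rot: [-179.9, -0.4, -164.3]
force: [-10.3, -2.3, 8.1]
gripper_width: 39.7
gripper_force: 5.4
time_s: 4.75
ee_pos: [433.9, 297.6, 20.0]
ee_rot: [-179.9, -0.8, -164.4]
force: [-17.7, -2.7, 15.0]
gripper_width: 40.1
gripper_force: 8.9
```

Run:
```python
import cv2
a=cv2.imread("pics/s2.png")[200:300,200:350];b=cv2.imread("pics/t2.png")[180:270,210:310]
cv2.imwrite("pics/c2.png",cv2.vconcat([cv2.resize(a,(600,400),interpolation=2)[:, :],])) 
import numpy as np
b=cv2.resize(b,(200,180),interpolation=2);a=cv2.resize(a,(600,400),interpolation=2)
o=np.zeros((580,600,3),np.uint8);o[:400]=a;o[400:,:200]=b;cv2.imwrite("pics/c2.png",o)
```

```text
(no output)
```

View pics/c2.png

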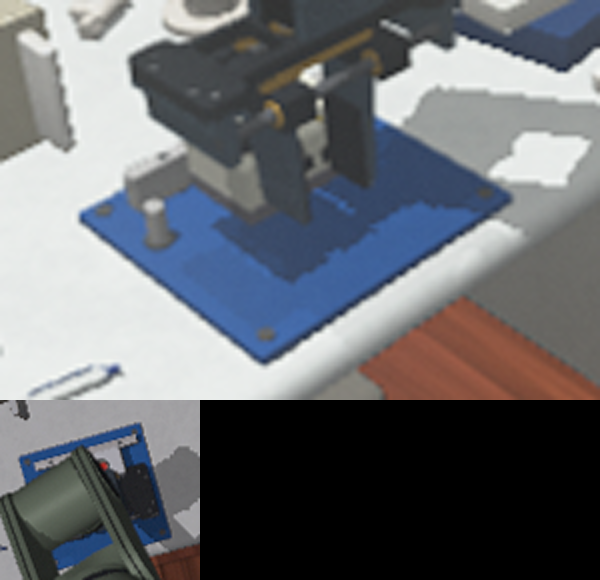

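The scene crop shows the module squared up, with its far side at the stop bar and still right of the pin. I'll back off, lift, close the jaws and go round to the right side.

```bash
python3 -m jog '{"jaw":[40,40,0,0,0,0,0,0,0,0],"slide":[[0.4,0,0],[0.3,0,-0.4],[0,0,-1],[0,0,-1],[0,-1,0],[0,-1,0],[0,-0.6,0],[-0.6,0,0],[-0.6,0,0],[0,0,0]],"spin":[0,0,0,0,0,0,0,0,0,0]}'
python3 - <<'E'
from h import *
s=env.state();m=env.camera_model("wrist");im=env.grab_frame("wrist")[:,:,::-1];cv2.imwrite("pics/w3.png",im)
np.save("w3.npy",m,allow_pickle=True);d=s["ee_pos"][:2]-[452.6,308.1];print(d@[.9629,.27],d@[-.27,.9629],s["ee_pos"],s["ee_rot"])
E
```

```text
time_s: 5.85
ee_pos: [478.8, 229.4, 93.3]
ee_rot: [180.0, 0.3, -164.4]
force: [-0.4, 0.0, -1.0]
gripper_width: 0.9
gripper_force: 0.0
4.012468658698088 -82.91203729214477 [478.84785054 229.35338286  93.34109432] [ 179.96979342    0.32613217 -164.36215451]
```

View pics/w3.png

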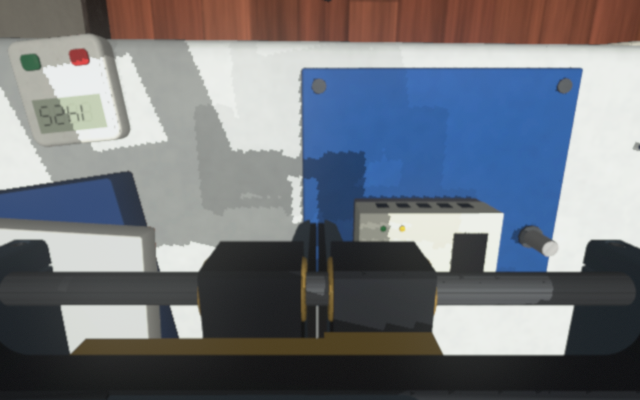

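The module now sits parallel to the jig. Its lid's near edge runs from about (357,212) to (500,212), and the pin top is at (550,247). I'll check these numerically.

Run:
```python
from h import *
m=np.load("w3.npy",allow_pickle=True).item()
J=lambda uv,z:((ray(m,uv,z)[:,:2]-[452.6,308.1])@np.array([[.9629,-.27],[.27,.9629]])).round(1)
print("lid near",J([[356,212],[502,212]],48)); print("pin top",J([[550,247]],34)); print("jig front corners",J([[301,68],[582,69]],8)); print("holes",J([[319,87],[565,86]],8))
```

```text
lid near [[ -2.3 -59.7]
 [ -2.3  32. ]]
pin top [[27.  75.9]]
jig front corners [[-91.2 -94.9]
 [-90.5  93.7]]
holes [[-79.  -82.8]
 [-79.6  84.3]]
```

```bash
python3 -m jog '{"jaw":[0,0,0,0,0,0],"slide":[[-0.8,-0.15,0],[0,0,0],[0,0,0.8],[0,0,0.8],[0,0,0.84],[0,0,0]],"spin":[0,0,0,0,0,0]}'
python3 -m jog '{"jaw":[0,0,0,0,0,0,0,0,0,0],"slide":[[0,0.2,0],[0,0.2,0],[0,0.2,0],[0,0.2,0],[0,0.2,0],[0,0.2,0],[0,0.2,0],[0,0.15,0],[0,0,0],[0,0,0]],"spin":[0,0,0,0,0,0,0,0,0,0]}'
```

```text
time_s: 6.5
ee_pos: [496.1, 229.5, 16.4]
ee_rot: [-179.9, -0.4, -164.3]
force: [-1.1, -0.8, -0.4]
gripper_width: 0.8
gripper_force: 0.0
time_s: 7.5
ee_pos: [488.0, 275.8, 19.8]
ee_rot: [-180.0, 0.1, -164.3]
force: [1.6, -3.4, 3.1]
gripper_width: 0.6
gripper_force: 1.7
```

```bash
python3 -m jog '{"jaw":[0,0,0,0,0,0],"slide":[[0,0.1,0],[0,0.07,0],[0,0.05,0],[0,0.05,0],[0,0,0],[0,0,0]],"spin":[0,0,0,0,0,0]}'
python3 -m jog '{"jaw":[0,0,0,0],"slide":[[0,0.05,0],[0,0.05,0],[0,0,0],[0,0,0]],"spin":[0,0,0,0]}'
```

```text
time_s: 8.1
ee_pos: [485.8, 282.9, 19.7]
ee_rot: [-179.9, 0.1, -164.3]
force: [1.3, -5.7, 6.0]
gripper_width: 0.3
gripper_force: 3.1
time_s: 8.5
ee_pos: [485.0, 285.7, 19.7]
ee_rot: [-179.9, 0.1, -164.3]
force: [1.6, -5.4, 4.6]
gripper_width: 0.5
gripper_force: 3.1
```

```bash
python3 -m jog '{"jaw":[0,0,0,0,0],"slide":[[0,0.06,0],[0,0.06,0],[0,0.06,0],[0,0,0],[0,0,0]],"spin":[0,0,0,0,0]}'
python3 -m jog '{"jaw":[0,0,0,0,0],"slide":[[0,0.06,0],[0,0.06,0],[0,0,0],[0,0,0],[0,0,0]],"spin":[0,0,0,0,0]}'
```

```text
time_s: 9.0
ee_pos: [484.7, 286.5, 19.8]
ee_rot: [-179.5, 0.0, -164.1]
force: [7.3, -21.3, 8.4]
gripper_width: 0.3
gripper_force: 11.4
time_s: 9.5
ee_pos: [484.5, 286.6, 19.9]
ee_rot: [-179.2, -0.0, -164.0]
force: [11.5, -32.2, 11.3]
gripper_width: 0.3
gripper_force: 17.7
```

The module is against the pin, at 34 N. Now I'll re-seat it on the far bar.

```bash
python3 -m jog '{"jaw":[0,0,0,0,0,40,40,40,40,40],"slide":[[0,-0.7,0],[0,0,-0.8],[0,0,-0.8],[0,0,-0.7],[0.8,0,0],[0.8,0.5,0],[0.8,1,0],[0,0.7,0],[0,0,0],[0,0,0]],"spin":[0,0,0,0,0,0,0,0,0,0]}'
python3 -m jog '{"jaw":[40,40,40,40,40,40],"slide":[[0,0,0.8],[0,0,0.8],[0,0,0.7],[-0.3,0,0],[-0.2,0,0],[0,0,0]],"spin":[0,0,0,0,0,0]}'
```

```text
time_s: 10.5
ee_pos: [400.2, 319.0, 87.8]
ee_rot: [180.0, -0.0, -164.3]
force: [0.0, 0.4, -0.5]
gripper_width: 37.5
gripper_force: 0.0
time_s: 11.1
ee_pos: [417.4, 323.7, 20.1]
ee_rot: [179.9, 0.2, -164.4]
force: [-0.3, -0.3, -0.2]
gripper_width: 40.0
gripper_force: 0.0
```

```bash
python3 -m jog '{"jaw":[40,40,40,40,40,40,40],"slide":[[-0.12,0,0],[-0.1,0,0],[-0.07,0,0],[-0.05,0,0],[-0.05,0,0],[0,0,0],[0,0,0]],"spin":[0,0,0,0,0,0,0]}'
python3 -m jog '{"jaw":[40,40,40],"slide":[[-0.05,0,0],[0,0,0],[0,0,0]],"spin":[0,0,0]}'
```

```text
time_s: 11.8
ee_pos: [425.9, 325.9, 18.9]
ee_rot: [-180.0, -0.0, -164.3]
force: [-1.0, 0.2, 0.8]
gripper_width: 40.0
gripper_force: 0.5
time_s: 12.1
ee_pos: [426.1, 325.8, 18.9]
ee_rot: [-180.0, -0.2, -164.3]
force: [-5.4, -0.7, 3.7]
gripper_width: 40.3
gripper_force: 2.6
```

```bash
python3 -m jog '{"jaw":[40,40,40,40],"slide":[[-0.06,0,0],[-0.06,0,0],[0,0,0],[0,0,0]],"spin":[0,0,0,0]}'
python3 -m jog '{"jaw":[40,40,40,60,60,60,60,60,60,60],"slide":[[0.7,0,0],[0.3,0,-0.5],[0,0,-1],[0,0,-1],[0.5,0,-1],[0,0,-1],[0,0,-1],[0,0,-0.5],[0,0,0],[0,0,0]],"spin":[0,0,0,0,0,0,0,0,0,0]}'
python3 - <<'E'
from h import *
s=env.state();m=env.camera_model("wrist");im=env.grab_frame("wrist")[:,:,::-1];cv2.imwrite("pics/w4.png",im)
np.save("w4.npy",m,allow_pickle=True);print(s["ee_pos"],s["ee_rot"])
E
```

```text
time_s: 12.5
ee_pos: [426.0, 325.7, 18.9]
ee_rot: [-179.9, -0.6, -164.4]
force: [-14.4, -1.2, 11.8]
gripper_width: 40.1
gripper_force: 6.9
time_s: 13.5
ee_pos: [387.7, 315.1, 198.5]
ee_rot: [-180.0, 0.0, -164.3]
force: [-0.5, -0.7, -1.1]
gripper_width: 60.1
gripper_force: 0.0
[387.73801961 315.05579382 198.51637767] [-1.79997606e+02  1.42972573e-02 -1.64314345e+02]
```

View pics/w4.png

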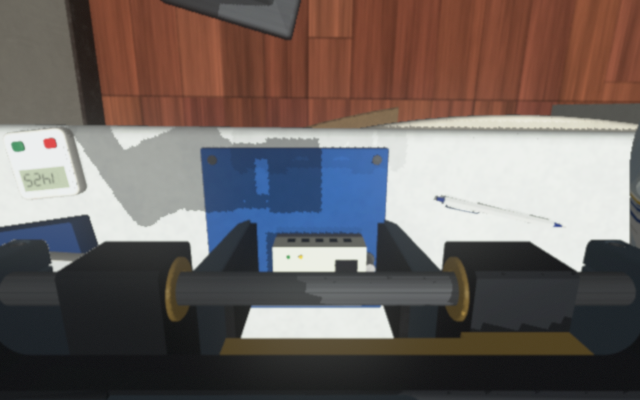

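The module is square in the jig, but the rail hides the hole. I'll back off for a view of the hole and stops.

```bash
python3 -m jog '{"jaw":[60,60,60,60,60],"slide":[[0.9,0,0],[0.9,0,0],[0.9,0,0],[0,0,0],[0,0,0]],"spin":[0,0,0,0,0]}'
python3 - <<'E'
from h import *
s=env.state();m=env.camera_model("wrist");im=env.grab_frame("wrist")[:,:,::-1];cv2.imwrite("pics/w5.png",im)
np.save("w5.npy",m,allow_pickle=True);print(s["ee_pos"],s["ee_rot"])
t=env.grab_frame("top")[:,:,::-1];cv2.imwrite("pics/t5.png",t)
h=cv2.cvtColor(im,cv2.COLOR_BGR2HSV);red=cv2.inRange(h,(0,130,80),(8,255,255))
for c in cv2.findContours(red,0,1)[0]:
    if cv2.contourArea(c)>15 and c[:,0,1].min()>120: print(cv2.boundingRect(c))
a=np.zeros((600,800,3),np.uint8);a[:400,:640]=im;a[400:580,:200]=cv2.resize(t[180:270,210:310],(200,180));a[400:600,200:500]=cv2.resize(t[170:230,360:450],(300,200));cv2.imwrite("pics/c5.png",a)
E
```

```text
time_s: 14.05
ee_pos: [309.5, 293.1, 198.2]
ee_rot: [-180.0, -0.0, -164.3]
force: [0.7, 0.6, 0.5]
gripper_width: 59.7
gripper_force: 0.0
[309.49820971 293.09383704 198.15541885] [-1.79968877e+02 -3.61006611e-02 -1.64278906e+02]
(60, 219, 10, 8)
(586, 127, 54, 11)
```

View pics/c5.png

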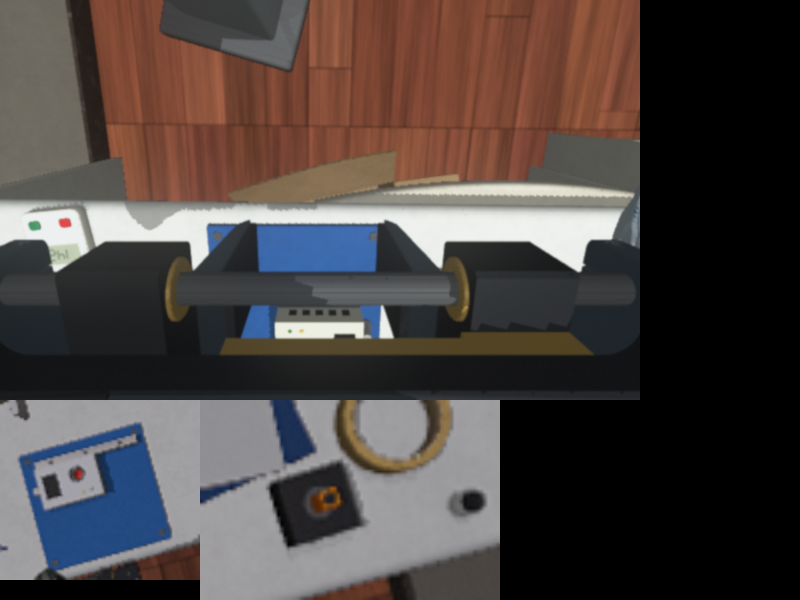

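I backed off in the wrong direction. The top view (lower-left inset) does show the module flush against the bar and pin. I'll go forward to see the hole with the wrist camera.

```bash
python3 -m jog '{"jaw":[60,60,60,60,60,60,60,60],"slide":[[-0.9,-0.1,-0.2],[-0.9,-0.1,-0.2],[-0.9,-0.1,-0.2],[-0.9,-0.1,-0.2],[-0.9,-0.1,-0.2],[-0.5,0,0],[0,0,0],[0,0,0]],"spin":[0,0,0,0,0,0,0,0]}'
cat >> h.py <<'E'
def ringred(im,x0,y0,x1,y1):
    h=cv2.cvtColor(im,cv2.COLOR_BGR2HSV)
    dark=cv2.inRange(h,(0,0,0),(180,255,95))|cv2.inRange(h,(0,100,0),(12,255,255))|cv2.inRange(h,(168,100,0),(180,255,255))
    k=np.zeros_like(dark);k[y0:y1,x0:x1]=dark[y0:y1,x0:x1]
    return [(cv2.fitEllipse(c) if len(c)>5 else None) for c in cv2.findContours(k,0,1)[0] if len(c)>8]
E
python3 - <<'E'
from h import *
s=env.state();m=env.camera_model("wrist");im=env.grab_frame("wrist")[:,:,::-1].copy();cv2.imwrite("pics/w6.png",im)
np.save("w6.npy",m,allow_pickle=True);print(s["ee_pos"],s["ee_rot"])
a=np.array([.9629,.27]);b=np.array([-.27,.9629])
Hw=np.array([452.6,308.1])+38*a+11*b;px=proj(m,[*Hw,48.])[0];print("expect hole",Hw,px)
u,v=map(int,px)
for e in ringred(im,u-40,v-40,u+25,v+40): print(e,ray(m,e[0],48)[0])
t=cv2.imread("pics/t5.png");mt=env.camera_model("top");px=proj(mt,[*Hw,48.])[0];print(px)
u,v=map(int,px)
for e in ringred(t,u-8,v-9,u+9,v+9): print("top",e,ray(mt,e[0],48)[0])
E
```

```text
time_s: 14.95
ee_pos: [458.2, 319.1, 228.0]
ee_rot: [-180.0, -0.1, -164.4]
force: [-0.6, 0.2, -0.5]
gripper_width: 59.8
gripper_force: 0.0
[458.15074511 319.09142614 227.99937952] [-1.79976385e+02 -1.17068733e-01 -1.64355256e+02]
expect hole [486.2202 328.9519] [320.2807772  209.13277334]
((284.3951416015625, 219.87283325195312), (7.353046894073486, 9.683390617370605), 70.0802230834961) [507.16111732 296.66953292  48.        ]
((316.9932556152344, 205.1444549560547), (11.185809135437012, 17.69226837158203), 45.50505065917969) [483.07876667 324.60050338  48.        ]
((332.9562683105469, 168.9999542236328), (0.0017039448721334338, 6.971806049346924), 90.00349426269531) [443.21635851 329.78537647  48.        ]
((307.8072204589844, 169.0001220703125), (0.007664425764232874, 32.75410461425781), 90.00090789794922) [449.92377618 305.88036325  48.        ]
[248.4732571  215.21201543]
top ((247.87619018554688, 216.36502075195312), (5.6290283203125, 6.504431247711182), 36.268680572509766) [482.86819049 330.67224406  48.        ]
```

```bash
python3 -m jog '{"jaw":[60,60,60,60,60,60,60,60,60,60],"slide":[[0.15,-0.98,0],[0.15,-0.98,0],[0.15,-0.98,0],[0.15,-0.98,0],[0.15,-0.98,0],[0.15,-0.98,0],[0.15,-0.98,0],[0.15,-0.98,0],[0.15,-0.98,0],[0.15,-0.98,0]],"spin":[0,0,0,0,0,0,0,0,0,0]}'
python3 -m jog '{"jaw":[60,60,60,60,60,60],"slide":[[0.2,-0.98,0],[0.2,-0.98,0],[0.2,-0.98,0],[0.2,-0.98,0],[0,0,0],[0,0,0]],"spin":[0,0,0,0,0,0]}'
python3 - <<'E'
from h import *
s=env.state();m=env.camera_model("wrist");im=env.grab_frame("wrist")[:,:,::-1].copy();cv2.imwrite("pics/w7.png",im)
np.save("w7.npy",m,allow_pickle=True);print(s["ee_pos"],s["ee_rot"],s["qpos"])
print(proj(m,[522,-96,114.]))
w6=cv2.imread("pics/w6.png")[160:260,250:390]
a=np.zeros((600,640,3),np.uint8);a[:300]=im[:300];a[300:,:420]=cv2.resize(w6,(420,300),interpolation=2);cv2.imwrite("pics/c7.png",a)
E
```

```text
time_s: 16.0
ee_pos: [493.3, 23.3, 229.1]
ee_rot: [180.0, -0.0, -164.3]
force: [0.3, -0.3, 0.5]
gripper_width: 60.4
gripper_force: 0.0
time_s: 16.6
ee_pos: [502.3, -95.3, 228.8]
ee_rot: [179.9, -0.0, -164.4]
force: [0.2, 0.2, -0.6]
gripper_width: 60.0
gripper_force: 0.0
[502.26026003 -95.30304936 228.84990057] [ 1.79944864e+02 -1.71046755e-02 -1.64376936e+02] [-1.20598806e+01  1.20186731e+01  9.62452279e+01  4.30367209e-02
  7.17768655e+01 -1.17696410e+02]
[[311.265321   217.68487125]]
```

View pics/c7.png

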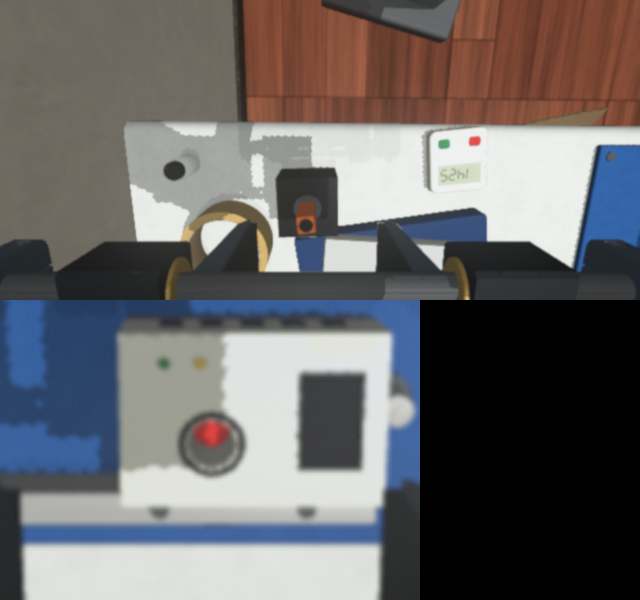

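The composite shows the stylus handle top at w7 (306,225) and the stand's top aligned with the image axes. The module is flush with the bar and pin. Its ring centre is at w6 (320.7,207.7), within 1.5 px of where it should be. Now to compute the positions.

Run:
```python
from h import *
m6=np.load("w6.npy",allow_pickle=True).item();print("hole",ray(m6,[320.7,207.7],48)[0])
m=np.load("w7.npy",allow_pickle=True).item();im=cv2.imread("pics/w7.png");h=cv2.cvtColor(im,cv2.COLOR_BGR2HSV)
tx=np.array([np.cos(np.radians(-164.38)),np.sin(np.radians(-164.38))]);ty=np.array([tx[1],-tx[0]]);B=np.c_[tx,ty];tcp=np.array([502.26,-95.30])
roi=np.zeros(h.shape[:2],np.uint8);roi[165:245,270:345]=255
for lo in (60,140,170,200):
    k=cv2.inRange(h,(5,120,lo),(25,255,255))&roi;c=max(cv2.findContours(k,0,1)[0],key=cv2.contourArea);print(lo,cv2.boundingRect(c),cv2.minAreaRect(c))
k=cv2.inRange(h,(0,0,0),(180,255,70))&roi;c=max(cv2.findContours(k,0,1)[0],key=cv2.contourArea);print("stand",cv2.boundingRect(c),cv2.minAreaRect(c))
print(h[190:240:2,306].tolist())
print(h[225,290:322].tolist())
for uv,z in (([306,225],114),([308.5,204],60)): p=ray(m,uv,z)[0];print(p,(p[:2]-tcp)@B)
p=ray(m,[[280,236],[337,236],[280,171],[337,171]],60);print(p,(p[:,:2]-tcp)@B)
```

```text
hole [484.65045174 328.94996056  48.        ]
60 (296, 202, 20, 33) ((305.5, 218.0), (32.0, 19.0), 90.0)
140 (297, 216, 18, 17) ((305.5, 224.0), (16.0, 17.0), 90.0)
170 (309, 217, 4, 4) ((311.0384521484375, 218.19229125976562), (3.605551242828369, 1.941450834274292), 33.690067291259766)Traceback (most recent call last):
  File "<stdin>", line 7, in <module>
ValueError: max() iterable argument is empty
```

Run:
```python
from h import *
m=np.load("w7.npy",allow_pickle=True).item();im=cv2.imread("pics/w7.png");h=cv2.cvtColor(im,cv2.COLOR_BGR2HSV)
t=np.radians(-164.38);B=np.array([[np.cos(t),np.sin(t)],[np.sin(t),-np.cos(t)]]);tcp=np.array([502.26,-95.30])
for n,uv,z in (("top",[306,225],114),("TCPproj",proj(m,[*tcp,114.])[0],114)): p=ray(m,uv,z)[0];print(n,uv,p,(p[:2]-tcp)@B)
k=cv2.inRange(h,(0,0,0),(180,255,62));k[:165]=0;k[237:]=0;k[:,:272]=0;k[:,345:]=0
c=max(cv2.findContours(k,0,1)[0],key=cv2.contourArea);print("stand",cv2.boundingRect(c))
o=cv2.approxPolyDP(cv2.convexHull(c),3,True)[:,0];print(o.tolist())
p=ray(m,o.astype(float),60)[:,:2];print(((p-tcp)@B).round(1).tolist(), p.mean(0))
```

```text
top [306, 225] [529.37356159 -98.54383306 114.        ] [-25.23879927 -10.42452334]
TCPproj [318.48659834 195.75401647] [502.25999628 -95.29999723 114.        ] [2.83188895e-06 3.67154681e-06]
stand (277, 169, 61, 68)
[[333, 169], [336, 234], [280, 235], [277, 178], [281, 171]]
[[13.1, 14.1], [-52.8, 17.9], [-53.9, -38.3], [4.3, -39.7], [11.1, -35.6]] [ 521.71510122 -106.80450101]
```

Stylus and stand agree: tool offset (-25, -10.5), flats aligned with the tool. I'll move above it, descend and grip.

```bash
python3 -m jog '{"jaw":[40,40,40,40,40,40,40,40,40],"slide":[[-0.42,-0.18,0],[-0.42,-0.17,0],[0,0,1],[0,0,1],[0,0,1],[0,0,1],[0,0,0.6],[0,0,0.5],[0,0,0]],"spin":[0,0,0,0,0,0,0,0,0]}'
python3 -m jog '{"jaw":[0,0,0,0,0,0,0],"slide":[[0,0,0],[0,0,0],[0,0,0],[0,0,0],[0,0,0],[0,0,0],[0,0,0]],"spin":[0,0,0,0,0,0,0]}' 45
```

```text
time_s: 17.55
ee_pos: [529.8, -98.0, 73.6]
ee_rot: [179.9, -0.2, -164.3]
force: [-0.3, 0.9, -0.0]
gripper_width: 40.3
gripper_force: 0.0
time_s: 18.25
ee_pos: [530.9, -98.8, 76.8]
ee_rot: [-180.0, 0.1, -164.3]
force: [0.1, 2.1, 5.6]
gripper_width: 15.7
gripper_force: 45.0
```

Gripped at 15.7 mm. Drawing it straight up.

```bash
python3 -m jog '{"jaw":[0,0,0,0,0,0,0,0,0],"slide":[[0,0,-0.3],[0,0,-0.6],[0,0,-0.6],[0,0,-0.7],[0,0,-0.7],[0,0,-0.7],[0,0,-0.6],[0,0,-0.2],[0,0,0]],"spin":[0,0,0,0,0,0,0,0,0]}'
python3 - <<'E'
from h import *
s=env.state();print(s["ee_pos"],s["ee_rot"],s["gripper_width"])
im=env.grab_frame("scene")[:,:,::-1].copy();cv2.imwrite("pics/s8.png",im)
m=env.camera_model("scene");p=s["ee_pos"]
print("expected tip, grip, top px",proj(m,[p-[0,0,66],p+[0,0,19],p+[0,0,37]]))
h=cv2.cvtColor(im,cv2.COLOR_BGR2HSV);k=cv2.inRange(h,(4,150,90),(18,255,255));
for c in cv2.findContours(k,0,1)[0]:
    if cv2.contourArea(c)>12: print(cv2.boundingRect(c))
E
```

```text
time_s: 19.15
ee_pos: [530.2, -99.0, 208.5]
ee_rot: [-180.0, 0.1, -164.3]
force: [0.1, 0.3, -0.9]
gripper_width: 16.1
gripper_force: 45.0
[530.24387086 -98.99962602 208.53081815] [-1.79961072e+02  5.77915926e-02 -1.64319416e+02] 16.082652248625543
expected tip, grip, top px [[389.84580039 150.38443787]
 [391.95971003 121.35366415]
 [392.43092545 114.88236184]]
(313, 323, 110, 77)
(361, 308, 38, 30)
```

```bash
python3 -m jog '{"jaw":[0,0,0,0,0,0,0,0,0,0],"slide":[[-0.1,0.5,0],[-0.17,0.95,0],[-0.17,0.98,0],[-0.17,0.98,0],[-0.17,0.98,0],[-0.17,0.98,0],[-0.17,0.98,0],[-0.17,0.98,0],[-0.17,0.98,0],[-0.17,0.98,0]],"spin":[0,0,0,0,0,0,0,0,0,0]}'
python3 -m jog '{"jaw":[0,0,0,0,0,0,0,0,0],"slide":[[-0.17,0.98,0],[-0.17,0.98,0],[-0.17,0.98,0],[-0.17,0.9,0],[-0.15,0.5,0],[-0.1,0.2,0.5],[0,0,0.5],[0,0,0],[0,0,0]],"spin":[0,0,0,0,0,0,0,0,0]}'
python3 - <<'E'
import numpy as np
from h import *
p=env.state()["ee_pos"];t=np.radians(-164.32);B=np.array([[np.cos(t),np.sin(t)],[np.sin(t),-np.cos(t)]])
print(p,(np.array([486.2,328.9])-p[:2])@B/30)
E
```

```text
time_s: 20.2
ee_pos: [500.3, 184.6, 206.8]
ee_rot: [180.0, -0.1, -164.3]
force: [1.2, -0.6, 0.4]
gripper_width: 15.8
gripper_force: 45.0
time_s: 21.1
ee_pos: [491.6, 321.2, 177.6]
ee_rot: [-180.0, -0.1, -164.3]
force: [0.5, 0.2, -0.2]
gripper_width: 15.6
gripper_force: 45.0
[491.56323179 321.17633826 177.56718259] [0.10254049 0.29619084]
```

```bash
python3 -m jog '{"jaw":[0,0,0,0,0,0],"slide":[[0.1,0.3,0],[0,0,0.6],[0,0,0.6],[0,0,0.5],[0,0,0],[0,0,0]],"spin":[0,0,0,0,0,0]}'
python3 - <<'E'
import numpy as np
from h import *
s=env.state();p=s["ee_pos"];t=np.radians(-164.32);B=np.array([[np.cos(t),np.sin(t)],[np.sin(t),-np.cos(t)]])
print(p,s["ee_rot"],(np.array([486.2,328.9])-p[:2])@B/30)
a=env.grab_frame("scene")[:,:,::-1].copy();cv2.imwrite("pics/s9.png",a)
m=env.camera_model("scene");q=proj(m,[[*p[:2],p[2]-66],[486.2,328.9,48]]);print(q)
w=env.grab_frame("wrist")[:,:,::-1].copy();cv2.imwrite("pics/w9.png",w)
u,v=map(int,q[1]);o=np.zeros((600,800,3),np.uint8)
o[:400]=cv2.resize(a[v-50:v+30,u-80:u+80],(800,400),interpolation=2);o[400:,:480]=cv2.resize(w[180:300,180:470],(480,200));cv2.imwrite("pics/c9.png",o);print(u-80,v-50)
E
```

```text
time_s: 21.7
ee_pos: [486.9, 329.7, 127.8]
ee_rot: [180.0, 0.1, -164.3]
force: [-0.4, 0.9, -0.1]
gripper_width: 15.2
gripper_force: 45.0
[486.85432781 329.71653568 127.84405994] [ 1.79965693e+02  6.51651087e-02 -1.64324519e+02] [ 0.02835528 -0.02031026]
[[256.9487469  225.89798837]
 [258.04148929 230.7290497 ]]
178 180
```

View pics/c9.png

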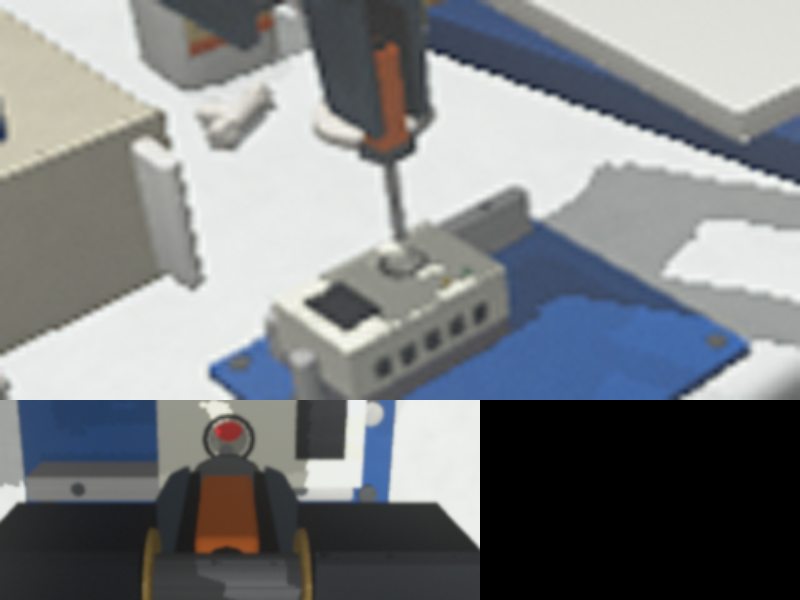

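The scene crop shows the tip hanging just above the ring: tip at about (400,235), ring at (403,262). The module is flush with the bar and pin. The wrist inset has the ring at about (318.4,202.8). I'll check the alignment by number.

Run:
```python
from h import *
m=env.camera_model("wrist");w=cv2.imread("pics/w9.png");h=cv2.cvtColor(w,cv2.COLOR_BGR2HSV)
print("hole w9",ray(m,[318.4,202.8],48)[0])
a=cv2.imread("pics/s9.png");g=cv2.cvtColor(a,cv2.COLOR_BGR2GRAY);print(g[206:240,250:270])
ms=env.camera_model("scene")
print(proj(ms,[[486.9,329.7,z] for z in (115.8,111.8,62,58)]))
```

```text
hole w9 [484.42032546 328.80016012  48.        ]
[[160  73  73  72  73  87  95  93  93 101 100 104 172 228 235 234 234 233
  233 233]
 [156  88  77  76  83  93  95  93  96  87  75 164 232 238 233 234 234 233
  234 232]
 [ 97  88  87  89  94  96  95  94  87  81  70 185 239 234 232 232 233 233
  233 233]
 [ 71  77  85  89  95  95  88  84  78  74  62 178 236 232 233 232 234 233
  233 233]
 [ 79  82  76  80  85  84  79  75  73  64 116 206 235 233 232 232 233 232
  232 231]
 [111  89  76  76  73  76  73  69  96 170 219 231 233 232 233 232 231 232
  232 231]
 [213 192 150 112  86  80  78 157 215 231 236 233 232 231 232 233 232 232
  232 230]
 [234 231 224 218 171  96  95 170 231 235 233 232 232 232 231 232 233 232
  232 232]
 [232 232 234 238 201 113 102 159 224 234 232 232 231 231 232 232 233 233
  234 233]
 [231 231 231 236 203 115 101 142 213 234 231 232 232 232 233 232 233 233
  234 234]
 [230 230 230 236 210 131 101 135 209 236 233 232 232 233 232 232 233 233
  234 234]
 [230 232 232 235 214 136 100 121 200 237 233 233 233 232 232 232 233 234
  234 234]
 [232 232 233 235 222 154 100 1
[... 1256 characters left out ...]
2 124  86 106 121 131 139 147 130  99 126 184 210 211 180 141
  143 144]
 [144 143 145 139 108  80  93 102 107 113 101 155 212 205 182 183 165 142
  142 143]
 [144 144 144 145 136 125 115 105 116 128 127 158 185 164 140 139 137 134
  138 139]
 [144 145 144 144 146 146 141 135 139 145 145 143 141 140 143 142 134 123
  170 208]
 [147 145 145 143 143 145 146 145 145 144 143 143 142 142 141 140 134 170
  220 232]
 [135 148 145 145 144 144 144 143 144 143 143 143 143 143 141 178 209 223
  221 185]
 [ 90 120 139 147 144 143 143 143 143 143 143 144 141 142 141 162 193 189
  158 130]]
[[254.22339177 206.40770234]
 [254.43147417 207.89515146]
 [256.94072871 225.83222069]
 [257.13595944 227.22780141]]
```

The relative tip-to-hole offset in the scene view is (0.5, 4.8) px, against an expected (1.1, 4.8), so they're aligned. I'll insert slowly.

```bash
python3 -m jog '{"jaw":[0,0,0,0,0,0,0],"slide":[[0.03,-0.01,0],[0,0,0.2],[0,0,0.2],[0,0,0.2],[0,0,0.2],[0,0,0],[0,0,0]],"spin":[0,0,0,0,0,0,0]}'
```

```text
time_s: 22.5
ee_pos: [485.8, 328.7, 102.7]
ee_rot: [-180.0, -0.0, -164.3]
force: [0.3, 1.1, -0.4]
gripper_width: 16.0
gripper_force: 45.0
```

Tip at about z 36, inside the hole with no contact. Continuing down to the button.

```bash
for i in 1; do python3 -m jog '{"jaw":[0,0,0,0,0],"slide":[[0,0,0.1],[0,0,0.1],[0,0,0.1],[0,0,0],[0,0,0]],"spin":[0,0,0,0,0]}'; done
python3 -m jog '{"jaw":[0,0,0,0,0],"slide":[[0,0,0.05],[0,0,0.05],[0,0,0],[0,0,0],[0,0,0]],"spin":[0,0,0,0,0]}'
```

```text
time_s: 23.0
ee_pos: [485.9, 328.8, 94.2]
ee_rot: [180.0, 0.0, -164.3]
force: [1.3, 0.5, 1.2]
gripper_width: 16.2
gripper_force: 45.0
time_s: 23.5
ee_pos: [485.9, 328.8, 91.2]
ee_rot: [180.0, 0.0, -164.3]
force: [-0.4, 0.6, 2.8]
gripper_width: 15.9
gripper_force: 45.0
```

```bash
python3 -m jog '{"jaw":[0,0,0,0,0],"slide":[[0,0,0.04],[0,0,0.04],[0,0,0.04],[0,0,0],[0,0,0]],"spin":[0,0,0,0,0]}'
python3 -m jog '{"jaw":[0,0,0,0,0],"slide":[[0,0,0.04],[0,0,0.03],[0,0,0],[0,0,0],[0,0,0]],"spin":[0,0,0,0,0]}'
```

```text
time_s: 24.0
ee_pos: [486.1, 328.8, 89.4]
ee_rot: [180.0, 0.1, -164.3]
force: [-1.3, -2.6, 14.9]
gripper_width: 15.7
gripper_force: 45.0
time_s: 24.5
ee_pos: [486.2, 328.9, 89.1]
ee_rot: [180.0, 0.1, -164.3]
force: [-5.0, -3.2, 24.6]
gripper_width: 15.8
gripper_force: 45.0
```

The hard stop is reached: z is holding at 89.1 and force is rising past the spring's 4.9 N. I'll ease off slightly and check that it holds.

```bash
python3 -m jog '{"jaw":[0,0,0,0,0,0],"slide":[[0,0,-0.02],[0,0,0],[0,0,0],[0,0,0],[0,0,0],[0,0,0]],"spin":[0,0,0,0,0,0]}'
python3 -m jog '{"jaw":[0,0,0,0,0,0,0,0,0,0],"slide":[[0,0,0],[0,0,0],[0,0,0],[0,0,0],[0,0,0],[0,0,0],[0,0,0],[0,0,0],[0,0,0],[0,0,0]],"spin":[0,0,0,0,0,0,0,0,0,0]}'
python3 - <<'E'
from h import *
a=env.grab_frame("scene")[:,:,::-1];b=cv2.imread("pics/s9.png")
# image shift of the module's near (slotted) face + panel before/after pressing
x=b[232:258,232:262].astype(np.float32).mean(2);y=np.ascontiguousarray(a[232:258,232:262]).astype(np.float32).mean(2)
print(cv2.phaseCorrelate(x,y,cv2.createHanningWindow(x.shape[::-1],cv2.CV_32F)))
E
```

```text
time_s: 25.1
ee_pos: [486.2, 328.9, 89.2]
ee_rot: [180.0, 0.1, -164.3]
force: [-3.5, -2.6, 21.2]
gripper_width: 15.6
gripper_force: 45.0
time_s: 26.1
ee_pos: [486.2, 328.9, 89.2]
ee_rot: [180.0, 0.1, -164.3]
force: [-4.4, -2.3, 20.7]
gripper_width: 15.9
gripper_force: 45.0
((-0.5222322583295007, 0.5613764225923497), 0.8913040508458644)
```

Run:
```python
from h import *
a=env.grab_frame("scene")[:,:,::-1];b=cv2.imread("pics/s9.png");cv2.imwrite("pics/s10.png",a)
A=cv2.cvtColor(np.ascontiguousarray(a),7-1);B=cv2.cvtColor(b,6)
for n,(u,v,w,h) in dict(panel=(236,234,20,14),slots=(250,238,28,18),pin=(232,248,12,12),corner=(318,243,14,12),cornerL=(220,247,12,10)).items():
    T=B[v:v+h,u:u+w];S=A[v-4:v+h+4,u-4:u+w+4]
    k=4;r=cv2.matchTemplate(cv2.resize(S,None,fx=k,fy=k,interpolation=2),cv2.resize(T,None,fx=k,fy=k,interpolation=2),cv2.TM_CCOEFF_NORMED)
    _,s,_,l=cv2.minMaxLoc(r);print(n,np.array(l)/k-4,round(s,3))
```

```text
panel [0. 0.] 0.926
slots [0.   0.25] 0.901
pin [0. 0.] 0.997
corner [0. 0.] 0.955
cornerL [0. 0.] 0.997
```

The module hasn't moved, the button is holding at its stop, and the grip is firm. Handing in.

```bash
python3 -c "
from workcell import env
print(env.job_done())"
```

```text
the job is handed in; nothing more can be done
None
```

I handed the job in at about 26 s: the module is flush against the far bar and left pin, and the gripped stylus holds the reset button on its hard stop at about 21 N; nothing else on the desk was touched as far as I could see.

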